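Shingle slide mailers in a row along the tray

ROBOT

A 6-joint arm with a two-finger parallel gripper is mounted at the origin on a cart in front of the work surface, level with it; the furniture and walls round the work are solid. World frame = base frame: x ahead of the robot, y to its left, z up, the work surface at z = 0. Lengths are in mm, angles in rad, forces in N, time in s.
With the tool pointing down it reaches from about 375 to 925 mm from the base axis. Payload 5.7 kg.
Tool frame: the origin (TCP) lies at the very end of the fingers, on their centre line; the grasp point (between the pads) lies 19 mm behind it (bot.grasp_offset is the distance from the TCP to the grasp point, in mm); z points along the fingers, x is the direction in which the jaws open and shut, and the axes are right-handed (so a half turn about z gives the same grasp; the last joint's range is limited). The gripper opens to 88 mm and grips with 3 to 60 N. Pads are 20 mm wide; open, the fingers measure 115 mm over their backs; the gripper's body (75 mm by 178 mm) begins 61 mm behind the grasp point.
Start: joints at [1.155, 0.359, 1.51, -0, 1.272, -0.115], TCP at [177.763, 573.029, 222.623] pointing down, gripper open.
Joint ranges: [-2.97, 2.97], [-1.01, 2.36], [0.21, 2.38], [-0.96, 4.11], [0.2, 2.71], [-2.98, 2.98]. Speed limits (rad/s): [2.39, 2.39, 3.14, 3.14, 3.14, 3.14].

INTERFACE

Orientations are given as a 3x3 rotation matrix whose columns are the frame's x, y, z axes.
In Python, from station import status, imaging, workorder, bot gives the robot as it stands.
- The arm moves only by the tool send_rows, never from a script. Its argument "increments" is a list that holds one entry, the list of rows, each a list of 4 numbers: the shift along the tool's x, y, z in m, then the turn about the tool's z in degrees. A call has 1 to 20 rows; each row is the pose to reach, as a shift and turn from the pose measured when the call began, along the tool's axes at that moment; what a row does not reach only later rows make up. A row lasts 1/10 s, in which the tool goes at most 50 mm and 8.59 degrees, less where a joint would pass 70% of its speed; a pose out of reach is approached as far as the arm can. A call with a gripper value outside its range is refused whole. "gripper" is the closure, from 0 (fully open) to 1 (shut), set as the call begins (left out, the last holds). The fingers move at their own pace and stop on an object; the grip force is fixed at half the most. Time passes only in rows, so rows that repeat a pose let the fingers close. It gives the time, the measured TCP pose, the force and the opening at its end, in the units of the state.
- status.get_obs(): the state, without advancing time (a new reading comes with each control period).
- imaging.get_image(name): name is "scene" or "top"; returns (picture, depth): 480x640x3 uint8, blue, green, red; 480x640 float32, mm along the optical axis (not along the pixel's ray), 0 where there is no reading.
- imaging.get_calibration(name): a dict with "mtx" (3x3 intrinsics, pixels), "R" (3x3) and "t" (3): a world point X has camera coordinates R X + t. Camera axes: x right, y down, z forward; pixel columns grow to the right and rows downward; lengths in mm; the calibration is good to about 2 mm. A picture is of the moment at which its call begins. get_calibration takes no time and is no camera call.
- workorder.finish_job(): hands the job in, once; it reports no verdict.
The state is a dict: "t": time; "q": joint angles; "dq": joint speeds; "joint_torque": joint torques, N m; "position": TCP position; "ee_rot": TCP orientation; "wrist_force": force on the tool from outside, world axes, zero at the start; "moment": the same for the moment, N m; "width": finger opening in mm.
Only numpy, scipy, OpenCV 4.12 (cv2) and the standard library are available. Lean on these libraries where they do the work, as an engineer would, in place of code of your own. Each camera call takes 0.05 s, during which the arm holds its last target.

TASK

One grey slide mailer already lies flat in the steel tray. Lay the two loose mailers after it in a straight shingled row along the tray: the next one, label up, rests on the bare (unlabelled) end of the one before, overlapping it by about a third of its length, with its own bare end slanting down to the tray, so that all labels face up, lie at the same end and stay uncovered. Leave the first mailer and everything else where they are.

Things in the scene. Friction and masses are not known exactly. Their poses are not given: they have to be found in the camera images.
- mailer_first_mid (a point): centre (half-way up its thickness) of the mailer that already lies in the tray, near the tray's -y end: flat hinged slide mailer (case) of grey plastic, 50 mm wide (its x) x 84 mm long (its y) x 7 mm thick (its z), about 35 g, a white paper label 40 x 32 mm on the top near its -y end (from 2 to 34 mm off that end), the bare end with small ribs and a catch is +y; its +y points along the tray's +y to within 4 degrees; the row continues towards +y
- mailer_a_mid (a point): centre (half-way up its thickness) of a loose mailer lying flat, label up, on the worktop: flat hinged slide mailer (case) of grey plastic, 50 mm wide (its x) x 84 mm long (its y) x 7 mm thick (its z), about 35 g, a white paper label 40 x 32 mm on the top near its -y end (from 2 to 34 mm off that end), the bare end with small ribs and a catch is +y; the two loose mailers are alike and may be used in either order
- mailer_b_mid (a point): centre (half-way up its thickness) of the other loose mailer, identical: flat hinged slide mailer (case) of grey plastic, 50 mm wide (its x) x 84 mm long (its y) x 7 mm thick (its z), about 35 g, a white paper label 40 x 32 mm on the top near its -y end (from 2 to 34 mm off that end), the bare end with small ribs and a catch is +y; 
- mailer_a_label (a point): centre of the label on top of mailer a, 24 mm from the mailer's centre towards its -y end
- mailer_b_label (a point): centre of the label on top of mailer b, 24 mm from the mailer's centre towards its -y end
- mailer_first: the same mailer that already lies in the tray; origin at the centre of its underside
- mailer_a: loose mailer a; origin at the centre of its underside
- mailer_b: loose mailer b; origin at the centre of its underside
- tray: shallow white steel instrument tray, fixed to the worktop, 170 (x) x 260 (y) x 24 mm high; inside its floor is 2 mm above the worktop and the clear space between the walls is 140 (x) x 230 mm (y); origin at the centre of its underside, y along its length, z up
- cup_white: specimen cup with white screw lid, 60 mm across, 70 mm high; a bystander; origin at the centre of its underside
- cup_orange: specimen cup with orange screw lid, 60 mm across, 70 mm high; a bystander; origin at the centre of its underside
- tape: black tape roll lying flat, 59 mm across, 19 mm high; a bystander; origin at the centre of its underside
- vial: white and green pill vial, 35 mm across, 80 mm high; a bystander; origin at the centre of its underside
- marker: red and white marker pen lying along its y, 17 x 135 x 16 mm; a bystander; origin at the centre of its underside
- clamp: steel scissor-like clamp lying flat, 52 x 135 x 6 mm; a bystander; origin at the centre of its underside
- carton: small white gable-top carton, 46 x 46 x 102 mm; a bystander; origin at the centre of its underside
Not all that is in view belongs to the job. Leave any orange look-alike of the mailer_b alone.

How it is judged (in metres and radians):
At the end, for the whole second after the job is handed in: Each added mailer lies on the one before, 45-71 mm further along (overlap 13-39 mm), within 12 mm of its centre line, 0.25 rad of the tray's direction and of level, label up at the -y end, centre under 18 mm above the tray's underside, at rest; the first moved under 20 mm (((y of mailer_a_mid in the frame of mailer_first_mid between 0.045 and 0.071 m and x of mailer_a_mid in the frame of mailer_first_mid between -0.012 and 0.012 m and y of mailer_a_label in the frame of mailer_first_mid below 0.055 m and z of mailer_a_label in the frame of mailer_first_mid above 0.007 m and angle between the y axis of each of mailer_a_mid, mailer_b_mid and the y axis of tray, either way round below 0.25 rad and angle between each of mailer_a_mid, mailer_b_mid's own z axis and vertical below 0.25 rad and z of each of mailer_a_mid, mailer_b_mid in the frame of tray below 0.018 m and linear speed of each of mailer_a, mailer_b below 0.01 m/s and y of mailer_b_mid in the frame of mailer_a_mid between 0.045 and 0.071 m and x of mailer_b_mid in the frame of mailer_a_mid between -0.012 and 0.012 m and y of mailer_b_label in the frame of mailer_a_mid below 0.055 m and z of mailer_b_label in the frame of mailer_a_mid above 0.007 m) or (y of mailer_b_mid in the frame of mailer_first_mid between 0.045 and 0.071 m and x of mailer_b_mid in the frame of mailer_first_mid between -0.012 and 0.012 m and y of mailer_b_label in the frame of mailer_first_mid below 0.055 m and z of mailer_b_label in the frame of mailer_first_mid above 0.007 m and angle between the y axis of each of mailer_b_mid, mailer_a_mid and the y axis of tray, either way round below 0.25 rad and angle between each of mailer_b_mid, mailer_a_mid's own z axis and vertical below 0.25 rad and z of each of mailer_b_mid, mailer_a_mid in the frame of tray below 0.018 m and linear speed of each of mailer_b, mailer_a below 0.01 m/s and y of mailer_a_mid in the frame of mailer_b_mid between 0.045 and 0.071 m and x of mailer_a_mid in the frame of mailer_b_mid between -0.012 and 0.012 m and y of mailer_a_label in the frame of mailer_b_mid below 0.055 m and z of mailer_a_label in the frame of mailer_b_mid above 0.007 m)) and distance of mailer_first_mid from where it was at the start of the episode below 0.02 m and linear speed of mailer_first below 0.01 m/s); the robot touches nothing.
It fails at once if the first mailer is pushed out of its place (over 20 mm) (distance of mailer_first_mid from where it was at the start of the episode above 0.02 m).
It fails at once if a bystander is displaced by more than 30 mm (distance of any of cup_white, cup_orange, tape, vial, marker, clamp, carton from where it was at the start of the episode above 0.03 m).
It also fails if it takes over 56 s, if anything falls off the work surface, if the arm or the gripper's body presses on something with over 40 N, if the wrist force passes 120 N, or if a joint passes its speed limit or range.

## Working session

There is one attempt and no reset: what is moved stays moved. The work goes in short steps, Python scripts to look and compute and a tool call to move; the robot and the scene stay as the last step left them, time stands still between calls to the robot, and variables do not carry over. Pictures are saved under pics/ and viewed, and the job is handed in when it is done.

Besides the shell and the picture viewer there is one more tool, called after "Emit:" by a JSON object that holds its "method" and its "body", one argument or row to a line. send_rows: Moves the arm, as the interface text tells. Its arguments: {"type":"object","properties":{"increments":{"type":"array"},"gripper":{"type":"number"}},"required":["increments"]}

```bash
mkdir -p pics; ls
cat > h.py <<'E'
import sys
import numpy as np, cv2
from station import status, imaging, workorder, bot
def grab(name,tag):
    im,d=imaging.get_image(name); cv2.imwrite(f'pics/{tag}.png',im); np.savez(f'pics/{tag}.npz',im=im,d=d); return im,d
def px2w(name,u,v,z=None,d=None):
    c=imaging.get_calibration(name);K,R,t=[np.array(c[k],float) for k in('mtx','R','t')]
    t=t.ravel(); r=np.linalg.inv(K)@np.array([u,v,1.])
    if d is not None: return R.T@(r*d-t)
    o=-R.T@t; w=R.T@r; return o+w*(z-o[2])/w[2]
def w2px(name,X):
    c=imaging.get_calibration(name);K,R,t=[np.array(c[k],float) for k in('mtx','R','t')]
    p=K@(R@np.array(X,float)+t.ravel()); return p[:2]/p[2]
E
python3 - <<'E'
from h import *
np.set_printoptions(precision=3,suppress=True)
for n in('scene','top'): grab(n,n+'0'); print(imaging.get_calibration(n))
print(status.get_obs(), bot.grasp_offset)
E
```

```text
pics
{'mtx': array([[513.811,   0.   , 316.442],
       [  0.   , 513.811, 243.434],
       [  0.   ,   0.   ,   1.   ]]), 'R': array([[-0.713, -0.701, -0.002],
       [-0.283,  0.291, -0.914],
       [ 0.641, -0.651, -0.406]]), 't': array([ 300.312,  189.341, 1244.308])}
{'mtx': array([[450.607,   0.   , 317.604],
       [  0.   , 450.607, 240.543],
       [  0.   ,   0.   ,   1.   ]]), 'R': array([[ 0.019, -1.   , -0.004],
       [-0.995, -0.019, -0.097],
       [ 0.097,  0.006, -0.995]]), 't': array([ -75.212,  483.478, 1235.195])}
{'t': 0.1, 'q': array([ 1.155,  0.359,  1.511,  0.   ,  1.273, -0.115]), 'dq': array([-0.001, -0.002, -0.002, -0.001,  0.001, -0.001]), 'joint_torque': array([  0.001, -51.635, -27.141,   0.068,   0.028,  -0.   ]), 'position': array([177.511, 572.48 , 221.912]), 'ee_rot': array([[ 0.296,  0.955, -0.001],
       [ 0.955, -0.296, -0.002],
       [-0.002, -0.   , -1.   ]]), 'wrist_force': array([-0.295, -0.181,  0.18 ]), 'moment': array([ 0.008,  0.01 , -0.015]), 'width': 87.88349808613923} 18.700000000000003
```

View pics/scene0.png

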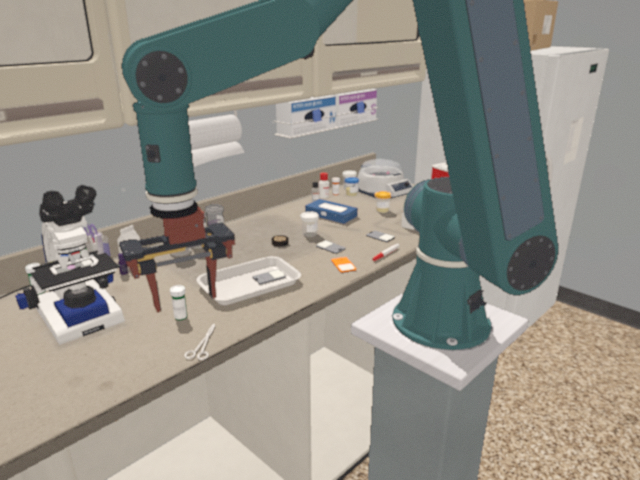

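View pics/top0.png

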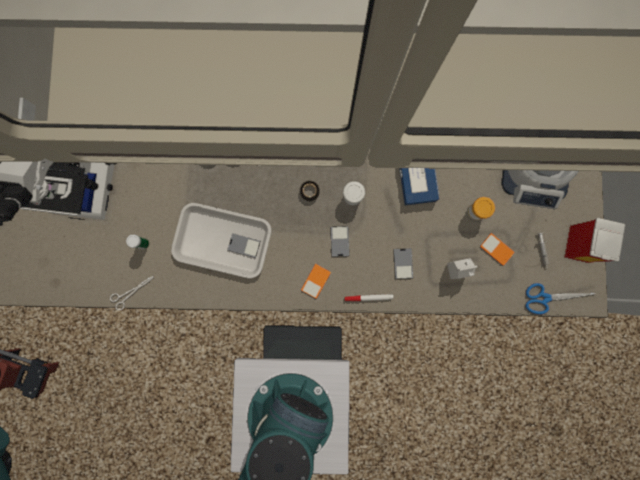

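Run:
```python
import cv2,numpy as np
im=cv2.imread('pics/top0.png')
a=cv2.resize(im[200:290,165:275],None,fx=7,fy=7*0.95,interpolation=cv2.INTER_CUBIC)
cv2.imwrite('pics/tray.png',cv2.resize(im[200:285,165:278],(791,595),interpolation=cv2.INTER_CUBIC)) #x7
cv2.imwrite('pics/loose.png',cv2.resize(im[215:305,320:420],(800,720),interpolation=cv2.INTER_CUBIC)[:600]) #x8
```

```text
(no output)
```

View pics/tray.png

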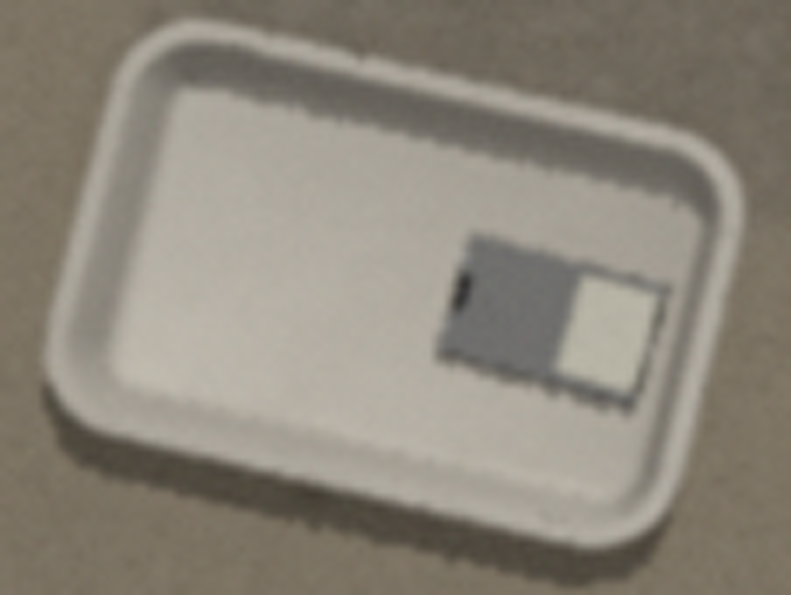

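View pics/loose.png

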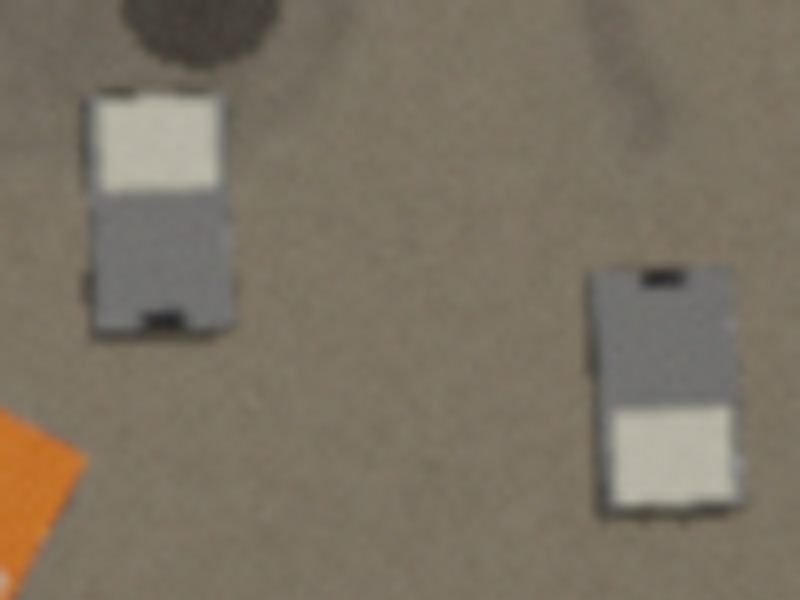

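Run:
```python
from h import *
np.set_printoptions(precision=1,suppress=True)
def f(pts,s,ox,oy,z): return np.array([px2w('top',ox+(x+.5)/s-.5,oy+(y+.5)/s-.5,z) for x,y in pts])
def rep(n,P): # order: label end 2 corners (l1,l2), bare end (b2,b1)
    l=(P[0]+P[1])/2;b=(P[2]+P[3])/2; y=b-l
    print(n,'c',P.mean(0),'len',np.linalg.norm(y),'wid',np.linalg.norm(P[0]-P[1]),np.linalg.norm(P[2]-P[3]),'ydir deg',np.degrees(np.arctan2(y[1],y[0])))
rep('A',f([(90,93),(225,93),(232,328),(94,332)],8,320,215,7))
rep('B',f([(740,507),(605,513),(592,270),(732,270)],8,320,215,7))
F=f([(668,287),(633,408),(440,355),(473,235)],7,165,200,9);rep('F',F)
d=np.load('pics/top0.npz')['d']
for u,v in [(340,241),(403,263),(244,244),(215,240),(330,270)]:
    m=np.median(d[v-3:v+4,u-3:u+4]); print(u,v,px2w('top',u,v,d=m))
# tray floor/rim: depth heights
vv,uu=np.mgrid[195:290,160:285]
H=np.array([[px2w('top',u,v,d=d[v,u]) for u in range(160,285)] for v in range(195,290)])
np.save('pics/H.npy',H)
m=(H[...,2]>15)&(H[...,2]<35)
n,lab,st,ce=cv2.connectedComponentsWithStats(m.astype(np.uint8)); k=1+np.argmax(st[1:,4]); P=H[lab==k][:,:2].astype(np.float32)
print('rim',len(P),cv2.minAreaRect(P),np.median(H[lab==k][:,2]))
# other obstacles height near path
for n,(u,v) in dict(cupw=(354,190),tape=(310,190),cupo=(484,207),carton=(462,268),marker=(370,298),vial=(135,241),bluebox=(420,190)).items():
    print(n,px2w('top',u,v,d=d[v,u]))
# overhead cabinet
for u,v in [(250,100),(250,145),(250,155),(500,150)]: print(u,v,px2w('top',u,v,d=d[v,u]))
```

```text
A c [ 486.4 -128.1    7. ] len 84.20814348940527 wid 47.879342565745844 48.65638980528776 ydir deg -177.8458250814004
B c [ 426.7 -307.3    7. ] len 84.41540760248058 wid 47.368537308935096 49.35374532627393 ydir deg 2.5537343277949356
F c [468.4 142.7   9. ] len 81.49978888113337 wid 50.73238281604297 50.233123411950174 ydir deg 75.95943780292396
340 241 [ 486.3 -129.2    7.5]
403 263 [ 427.4 -307.2    7.9]
244 244 [472.5 141.8   9.1]
215 240 [483.  226.    1.8]
330 270 [ 404.1 -102.5    0.8]Traceback (most recent call last):
  File "<stdin>", line 15, in <module>
  File "h.py", line 7, in px2w
    c=imaging.get_calibration(name);K,R,t=[np.array(c[k],float) for k in('mtx','R','t')]
ValueError: time passes only in moves, steps and waits
```

```bash
python3 - <<'E'
from h import *
C={}
for n in('scene','top'):
    c=imaging.get_calibration(n)
    for k in('mtx','R','t'): C[n+k]=c[k]
np.savez('cal.npz',**C)
E
cat > h.py <<'E'
import numpy as np, cv2
from station import status, imaging, workorder, bot
_c=np.load('cal.npz')
def cal(n): return _c[n+'mtx'],_c[n+'R'],_c[n+'t'].ravel()
def grab(name,tag):
    im,d=imaging.get_image(name); cv2.imwrite(f'pics/{tag}.png',im); np.savez(f'pics/{tag}.npz',im=im,d=d); return im,d
def px2w(name,u,v,z=None,d=None):
    K,R,t=cal(name); r=np.linalg.inv(K)@np.array([u,v,1.])
    if d is not None: return R.T@(r*d-t)
    o=-R.T@t; w=R.T@r; return o+w*(z-o[2])/w[2]
def w2px(name,X):
    K,R,t=cal(name); p=K@(R@np.array(X,float)+t); return p[:2]/p[2]
def cloud(name,d):
    K,R,t=cal(name); v,u=np.mgrid[0:480,0:640]; r=np.stack([u,v,np.ones_like(u)],-1)@np.linalg.inv(K).T
    return (r*d[...,None]-t)@R
E
python3 - <<'E'
from h import *
np.set_printoptions(precision=1,suppress=True)
d=np.load('pics/top0.npz')['d'];H=cloud('top',d)
m=np.zeros((480,640),np.uint8); s=np.s_[195:290,160:285]; m[s]=(H[s][...,2]>14)&(H[s][...,2]<35)
n,lab,st,ce=cv2.connectedComponentsWithStats(m); k=1+np.argmax(st[1:,4]); P=H[lab==k][:,:2].astype(np.float32)
print('rim',len(P),cv2.minAreaRect(P),np.percentile(H[lab==k][:,2],[50,95]))
for n,(u,v) in dict(cupw=(354,190),tape=(310,182),cupo=(484,207),carton=(462,268),marker=(370,298),vial=(135,241),bluebox=(420,190)).items():
    print(n,H[v,u])
for u,v in [(250,100),(250,145),(250,155),(500,150)]: print(u,v,H[v,u])
E
```

```text
rim 1392 ((482.1669006347656, 204.48695373535156), (261.4581298828125, 170.35739135742188), 77.9253158569336) [23.  28.4]
cupw [ 620.7 -162.8   67.2]
tape [651.  -41.3  22.7]
cupo [ 580.9 -516.7   64. ]
carton [ 412.6 -443.4  100.7]
marker [ 328.3 -214.    19.1]
vial [468.8 420.7  81.7]
bluebox [ 630.9 -349.4   35.6]
250 100 [696.4  59.9 480.3]
250 145 [580.1  40.3 582. ]
250 155 [579.4  48.5 528.6]
500 150 [ 579.7 -355.   579.8]
```

```bash
cat >> h.py <<'E'
def plan(targets):
    """targets: (x,y,z mm, yaw of tool x deg) -> rows"""
    o=status.get_obs(); R=np.array(o['ee_rot']);p=np.array(o['position']); yaw=np.degrees(np.arctan2(R[1,0],R[0,0]))
    print('t',round(o['t'],2),'p',p.round(1),'yaw',round(yaw,2),'F',np.round(o['wrist_force'],1),'w',round(o['width'],1),'q',np.round(o['q'],2))
    for x,y,z,w in targets:
        d=R.T@(np.array([x,y,z])-p)/1000; print((x,y,z,w),'->',d.round(4),'turn',round(-((w-yaw+180)%360-180),1))
E
python3 - <<'E'
from h import *
plan([(450,200,170,80),(482.4,-128.3,120,92.2),(482.4,-128.3,40,92.2)])
E
```

```text
t 0.1 p [177.5 572.5 221.9] yaw 72.77 F [-0.3 -0.2  0.2] w 87.9 q [ 1.15  0.36  1.51  0.    1.27 -0.12]
(450, 200, 170, 80) -> [-0.2749  0.3706  0.0523] turn -7.2
(482.4, -128.3, 120, 92.2) -> [-0.5788  0.4989  0.1028] turn -19.4
(482.4, -128.3, 40, 92.2) -> [-0.5787  0.4989  0.1828] turn -19.4
```

Emit:
{"method": "send_rows", "body": {
  "increments": [
    [[-0.275, 0.37, 0.052, -7], [-0.275, 0.37, 0.052, -7], [-0.275, 0.37, 0.052, -7], [-0.275, 0.37, 0.052, -7], [-0.275, 0.37, 0.052, -7], [-0.275, 0.37, 0.052, -7], [-0.275, 0.37, 0.052, -7], [-0.275, 0.37, 0.052, -7], [-0.275, 0.37, 0.052, -7], [-0.275, 0.37, 0.052, -7], [-0.579, 0.499, 0.103, -19.4], [-0.579, 0.499, 0.103, -19.4], [-0.579, 0.499, 0.103, -19.4], [-0.579, 0.499, 0.103, -19.4], [-0.579, 0.499, 0.103, -19.4], [-0.579, 0.499, 0.103, -19.4], [-0.579, 0.499, 0.103, -19.4], [-0.579, 0.499, 0.103, -19.4], [-0.579, 0.499, 0.103, -19.4], [-0.579, 0.499, 0.103, -19.4]]
  ],
  "gripper": 0
}}

```text
t: 2.1
position: [481.9, -127.0, 119.6]
ee_rot: [[-0.038, 0.999, -0.002], [0.999, 0.038, -0.001], [-0.0, -0.002, -1.0]]
wrist_force: [0.9, -0.0, -0.1]
width: 87.9
```

Run:
```python
from h import *
plan([(482.4,-128.3,40,92.2),(482.4,-128.3,2,92.2)])
grab('top','top1')
im=cv2.imread('pics/top1.png'); cv2.imwrite('pics/t1c.png',cv2.resize(im[150:310,230:440],(788,600)))
```

```text
t 2.1 p [ 481.9 -127.   119.6] yaw 92.2 F [ 0.9 -0.  -0.1] w 87.9 q [-0.4   0.34  1.84 -0.    0.96 -2.  ]
(482.4, -128.3, 40, 92.2) -> [-0.0013  0.0005  0.0796] turn 0.0
(482.4, -128.3, 2, 92.2) -> [-0.0013  0.0006  0.1176] turn 0.0
```

View pics/t1c.png

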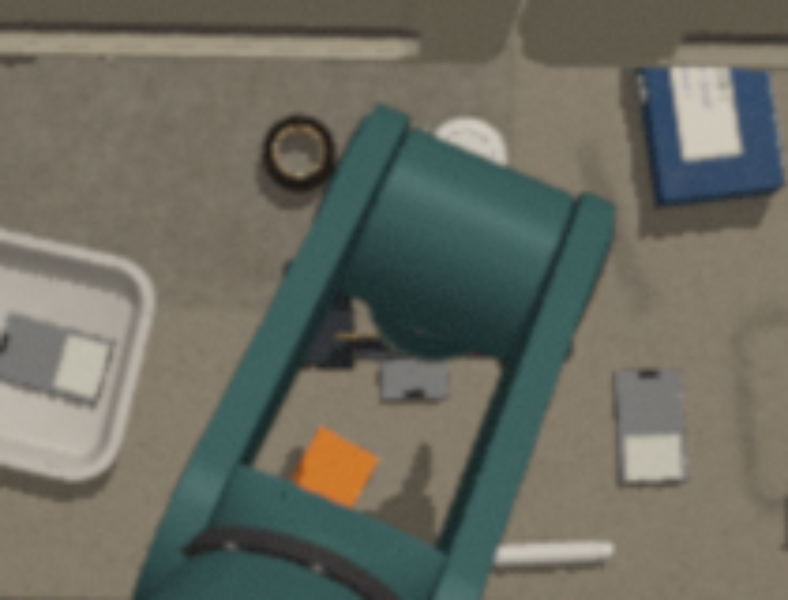

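Emit:
{"method": "send_rows", "body": {
  "increments": [
    [[-0.001, 0.0005, 0.04, 0], [-0.001, 0.0005, 0.08, 0], [-0.001, 0.0005, 0.1, 0], [-0.001, 0.0005, 0.11, 0], [-0.001, 0.0005, 0.1165, 0], [-0.001, 0.0005, 0.1165, 0], [-0.001, 0.0005, 0.1165, 0]]
  ]
}}

```text
t: 2.85
position: [483.3, -127.9, 4.2]
ee_rot: [[-0.04, 0.999, 0.0], [0.999, 0.04, -0.001], [-0.001, 0.0, -1.0]]
wrist_force: [0.1, 0.2, -0.2]
width: 87.7
```

Emit:
{"method": "send_rows", "body": {
  "increments": [
    [[0, -0.001, 0.002, 0], [0, -0.001, 0.002, 0]]
  ]
}}

```text
t: 3.05
position: [482.8, -128.1, 2.9]
ee_rot: [[-0.04, 0.999, 0.002], [0.999, 0.04, -0.002], [-0.002, 0.002, -1.0]]
wrist_force: [-0.1, 0.0, -0.9]
width: 88.1
```

Emit:
{"method": "send_rows", "body": {
  "increments": [
    [[0, 0, 0, 0], [0, 0, 0, 0], [0, 0, 0, 0], [0, 0, 0, 0], [0, 0, 0, 0], [0, 0, 0, 0], [0, 0, 0, 0], [0, 0, 0, 0]]
  ],
  "gripper": 1
}}

```text
t: 3.85
position: [482.7, -128.1, 2.8]
ee_rot: [[-0.04, 0.999, 0.001], [0.999, 0.04, -0.002], [-0.002, 0.001, -1.0]]
wrist_force: [-0.5, 0.3, 0.6]
width: 49.4
```

Run:
```python
from h import *
plan([(482.7,-128.1,90,92.2),(482.8,202.7,90,-13.5)])
```

```text
t 3.85 p [ 482.7 -128.1    2.8] yaw 92.28 F [-0.5  0.3  0.6] w 49.4 q [-0.4   0.53  1.93 -0.    0.67 -2.01]
(482.7, -128.1, 90, 92.2) -> [-0.0001  0.0001 -0.0872] turn 0.1
(482.8, 202.7, 90, -13.5) -> [ 0.3304  0.0134 -0.0878] turn 105.8
```

Emit:
{"method": "send_rows", "body": {
  "increments": [
    [[0, 0, -0.03, 0], [0, 0, -0.06, 0], [0, 0, -0.087, 0], [0.02, 0, -0.088, 8], [0.045, 0.002, -0.088, 16], [0.07, 0.003, -0.088, 24], [0.095, 0.004, -0.088, 32], [0.12, 0.005, -0.088, 40], [0.145, 0.006, -0.088, 48], [0.17, 0.007, -0.088, 56], [0.195, 0.008, -0.088, 64], [0.22, 0.009, -0.088, 72], [0.245, 0.01, -0.088, 80], [0.27, 0.011, -0.088, 88], [0.295, 0.012, -0.088, 96], [0.315, 0.013, -0.088, 102], [0.33, 0.0134, -0.088, 105.8], [0.3304, 0.0134, -0.088, 105.8], [0.3304, 0.0134, -0.088, 105.8], [0.3304, 0.0134, -0.088, 105.8]]
  ]
}}

```text
t: 5.85
position: [482.6, 201.9, 90.0]
ee_rot: [[0.973, -0.233, 0.001], [-0.233, -0.973, -0.002], [0.001, 0.002, -1.0]]
wrist_force: [-0.6, -0.1, -0.6]
width: 49.5
```

Run:
```python
from h import *
grab('top','top2');grab('scene','sc2')
im=cv2.imread('pics/top2.png'); cv2.imwrite('pics/t2c.png',cv2.resize(im[190:300,150:297],(800,599)))
im=cv2.imread('pics/sc2.png'); cv2.imwrite('pics/s2c.png',cv2.resize(im[190:340,150:350],(800,600)))
plan([(482.8,202.7,40,-13.5),(482.8,202.7,13,-13.5)])
```

```text
t 5.95 p [482.8 201.9  90.1] yaw -13.53 F [-0.1  0.1 -1. ] w 49.7 q [ 0.27  0.41  1.82 -0.    0.91  0.5 ]
(482.8, 202.7, 40, -13.5) -> [-0.0002 -0.0009  0.0501] turn -0.0
(482.8, 202.7, 13, -13.5) -> [-0.0003 -0.001   0.0771] turn -0.0
```

View pics/t2c.png

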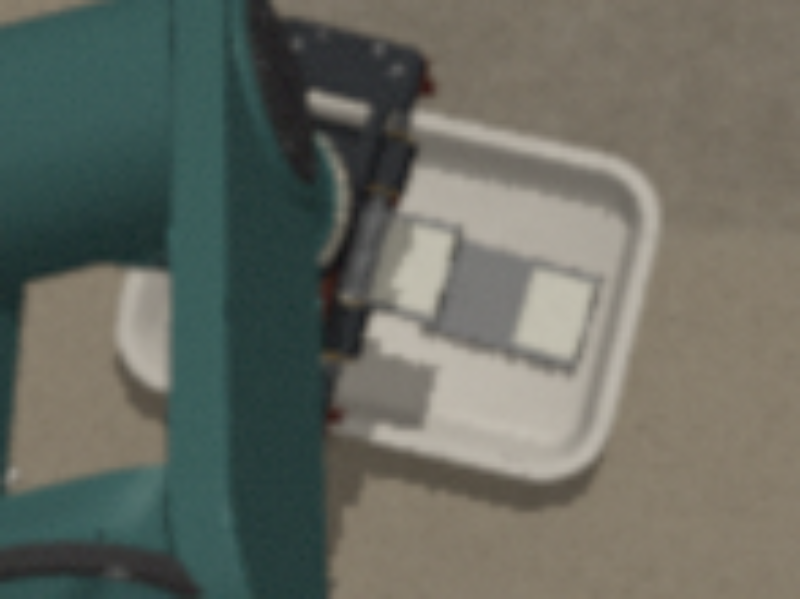

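View pics/s2c.png

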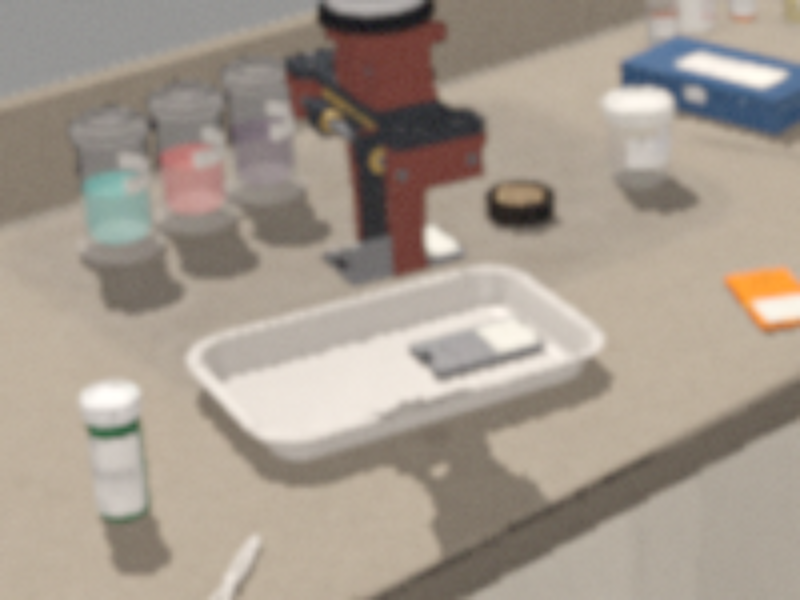

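The mailer is held level. In the top crop its label end is at about (425,270), facing the first mailer. Now I'll lower it.

Emit:
{"method": "send_rows", "body": {
  "increments": [
    [[0, -0.001, 0.03, 0], [0, -0.001, 0.055, 0], [0, -0.001, 0.068, 0], [0, -0.001, 0.074, 0], [0, -0.001, 0.077, 0], [0, -0.001, 0.077, 0], [0, -0.001, 0.077, 0]]
  ]
}}

```text
t: 6.65
position: [483.8, 202.8, 13.9]
ee_rot: [[0.972, -0.234, 0.002], [-0.234, -0.972, -0.002], [0.003, 0.001, -1.0]]
wrist_force: [0.4, 0.6, -0.4]
width: 49.8
```

Emit:
{"method": "send_rows", "body": {
  "increments": [
    [[0, 0, 0.0005, 0], [0, 0, 0.001, 0], [0, 0, 0.001, 0], [0, 0, 0.001, 0]]
  ]
}}

```text
t: 7.05
position: [483.8, 202.9, 13.0]
ee_rot: [[0.972, -0.234, 0.003], [-0.234, -0.972, -0.002], [0.003, 0.001, -1.0]]
wrist_force: [-0.7, 0.4, -0.5]
width: 49.5
```

Emit:
{"method": "send_rows", "body": {
  "increments": [
    [[-0.001, 0, 0.0007, 0], [-0.001, 0, 0.0014, 0], [-0.001, 0, 0.002, 0], [-0.001, 0, 0.002, 0]]
  ]
}}

```text
t: 7.45
position: [482.7, 203.2, 11.1]
ee_rot: [[0.972, -0.234, 0.002], [-0.234, -0.972, -0.002], [0.003, 0.001, -1.0]]
wrist_force: [-1.1, 1.2, 4.0]
width: 49.9
```

Emit:
{"method": "send_rows", "body": {
  "increments": [
    [[0, 0, 0, 0], [0, 0, 0, 0], [0, 0, 0, 0], [0, 0, 0, 0], [0, 0, 0, 0], [0, 0, 0, 0]]
  ],
  "gripper": 0.2
}}

```text
t: 8.05
position: [482.7, 203.2, 11.1]
ee_rot: [[0.972, -0.234, 0.002], [-0.234, -0.972, -0.002], [0.003, 0.001, -1.0]]
wrist_force: [0.0, 0.5, 0.1]
width: 70.2
```

Emit:
{"method": "send_rows", "body": {
  "increments": [
    [[0, 0, -0.02, 0], [0, 0, -0.05, 0], [0, 0, -0.1, 0], [0, 0, -0.12, 0]]
  ]
}}

```text
t: 8.45
position: [484.3, 204.0, 134.7]
ee_rot: [[0.972, -0.234, 0.007], [-0.234, -0.972, -0.0], [0.007, -0.001, -1.0]]
wrist_force: [0.5, 0.9, 0.0]
width: 70.2
```

Run:
```python
from h import *
plan([(440,60,130,-50),(430.7,-307.1,110,-87.45)])
```

```text
t 8.45 p [484.3 204.  134.7] yaw -13.53 F [0.5 0.9 0. ] w 70.2 q [ 0.27  0.35  1.78 -0.    1.01  0.51]
(440, 60, 130, -50) -> [-0.0094  0.1503  0.0045] turn 36.5
(430.7, -307.1, 110, -87.45) -> [0.0672 0.5094 0.0245] turn 73.9
```

Emit:
{"method": "send_rows", "body": {
  "increments": [
    [[0.004, 0.03, 0, 5], [0.009, 0.07, 0.002, 11], [0.015, 0.115, 0.004, 18], [0.021, 0.16, 0.006, 25], [0.027, 0.205, 0.008, 32], [0.033, 0.25, 0.01, 39], [0.039, 0.295, 0.012, 46], [0.045, 0.34, 0.014, 53], [0.051, 0.385, 0.017, 60], [0.057, 0.43, 0.02, 67], [0.063, 0.475, 0.022, 72], [0.067, 0.505, 0.024, 73.9], [0.0672, 0.5094, 0.0245, 73.9], [0.0672, 0.5094, 0.0245, 73.9], [0.0672, 0.5094, 0.0245, 73.9]]
  ],
  "gripper": 0
}}

```text
t: 9.95
position: [430.3, -305.5, 109.8]
ee_rot: [[0.046, -0.999, 0.006], [-0.999, -0.046, 0.001], [-0.001, -0.006, -1.0]]
wrist_force: [0.3, -0.8, -0.4]
width: 87.7
```

Run:
```python
from h import *
grab('top','top3');grab('scene','sc3')
im=cv2.imread('pics/top3.png'); cv2.imwrite('pics/t3c.png',cv2.resize(im[200:285,165:278],(791,595),interpolation=cv2.INTER_CUBIC))
im=cv2.imread('pics/sc3.png'); cv2.imwrite('pics/s3c.png',cv2.resize(im[215:335,180:340],(800,600),interpolation=cv2.INTER_CUBIC))
plan([(430.7,-307.1,20,-87.45),(430.7,-307.1,2,-87.45)])
```

```text
t 10.05 p [ 430.6 -305.3  110. ] yaw -87.32 F [ 0.8 -0.5  0.3] w 87.5 q [-0.75  0.39  1.8   0.01  0.95  0.77]
(430.7, -307.1, 20, -87.45) -> [0.0018 0.0006 0.09  ] turn 0.1
(430.7, -307.1, 2, -87.45) -> [0.0018 0.0007 0.108 ] turn 0.1
```

View pics/t3c.png

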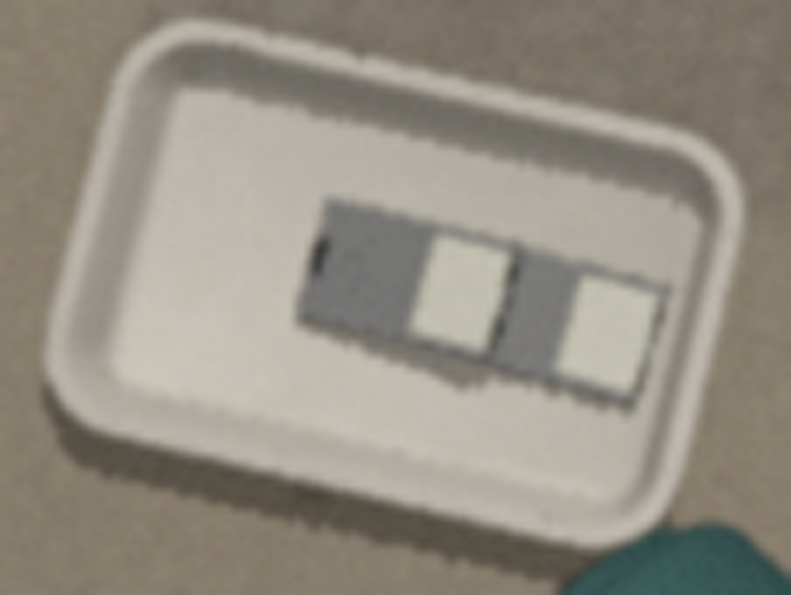

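View pics/s3c.png

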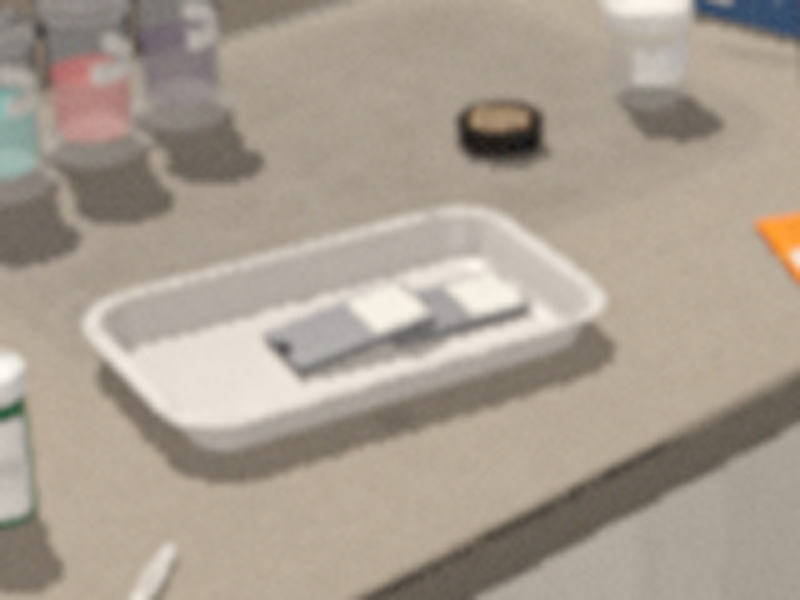

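View pics/top3.png

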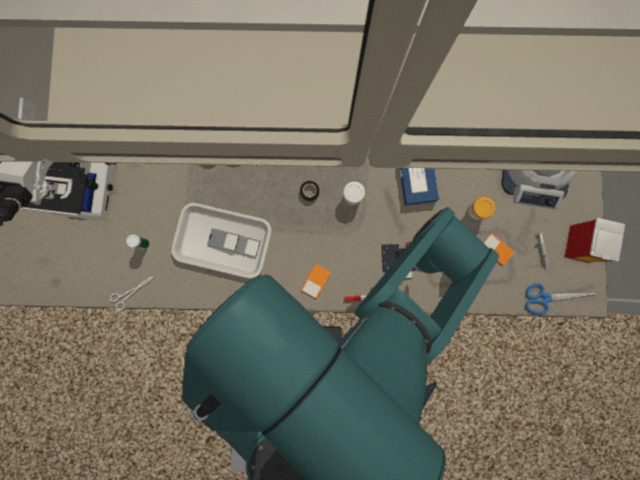

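Run:
```python
from h import *
np.set_printoptions(precision=1,suppress=True)
def f(x,y,z): return px2w('top',165+(x+.5)/7-.5,200+(y+.5)/7-.5,z)
P=np.array([f(520,245,16),f(490,360,16),f(300,322,9.),f(328,200,9.)]); c=P.mean(0); yv=(P[2]+P[3]-P[0]-P[1])[:2]/2
print(c,np.linalg.norm(yv),np.degrees(np.arctan2(yv[1],yv[0])))
F=np.array([468.4,142.7])
for a in (76,77):
    a=np.radians(a);y=np.array([np.cos(a),np.sin(a)]);x=np.array([y[1],-y[0]]);print('along',(c[:2]-F)@y,'lat',(c[:2]-F)@x)
```

```text
[483.  200.8  12.5] 80.80856939153738 78.56664408836694
along 59.914973242858224 lat 0.09453239658806112
along 59.9041980844219 lat 1.1401784635595131
```

Emit:
{"method": "send_rows", "body": {
  "increments": [
    [[0.0018, 0.0006, 0.035, 0], [0.0018, 0.0006, 0.07, 0], [0.0018, 0.0006, 0.09, 0], [0.0018, 0.0006, 0.1, 0], [0.0018, 0.0006, 0.106, 0], [0.0018, 0.0006, 0.107, 0], [0.0018, 0.0006, 0.107, 0]]
  ]
}}

```text
t: 10.75
position: [431.4, -307.3, 3.8]
ee_rot: [[0.047, -0.999, 0.008], [-0.999, -0.047, -0.0], [0.001, -0.008, -1.0]]
wrist_force: [0.3, 0.2, 0.0]
width: 87.8
```

Emit:
{"method": "send_rows", "body": {
  "increments": [
    [[0, 0.0005, 0.0015, 0], [0, 0.0005, 0.0015, 0]]
  ]
}}

```text
t: 10.95
position: [431.3, -307.7, 3.0]
ee_rot: [[0.047, -0.999, 0.009], [-0.999, -0.047, -0.001], [0.002, -0.009, -1.0]]
wrist_force: [0.3, 0.3, 0.4]
width: 88.1
```

Emit:
{"method": "send_rows", "body": {
  "increments": [
    [[0, 0, 0, 0], [0, 0, 0, 0], [0, 0, 0, 0], [0, 0, 0, 0], [0, 0, 0, 0], [0, 0, 0, 0], [0, 0, 0, 0], [0, 0, 0, 0]]
  ],
  "gripper": 1
}}

```text
t: 11.75
position: [431.3, -307.7, 2.9]
ee_rot: [[0.047, -0.999, 0.009], [-0.999, -0.047, -0.001], [0.002, -0.009, -1.0]]
wrist_force: [-0.0, -0.6, 0.4]
width: 49.6
```

Run:
```python
from h import *
o=status.get_obs();p=o['position']
g=p[0]-426.7
a=np.radians(77.3);y=np.array([np.cos(a),np.sin(a)])
T=np.array([483,200.8])+y*(58+g); print(g,T)
plan([(p[0],p[1],100,-87.4),(T[0],T[1],100,-12.7)])
```

```text
4.572633955613128 [496.75635607 261.84176593]
t 11.75 p [ 431.3 -307.7    2.9] yaw -87.3 F [-0.  -0.6  0.4] w 49.6 q [-0.75  0.56  1.87  0.01  0.71  0.76]
(np.float64(431.2726339556131), np.float64(-307.70324281597595), 100, -87.4) -> [ 0.0002 -0.0008 -0.0971] turn 0.1
(np.float64(496.75635607150105), np.float64(261.8417659293801), 100, -12.7) -> [-0.5657 -0.0931 -0.0973] turn -74.6
```

Emit:
{"method": "send_rows", "body": {
  "increments": [
    [[0, 0, -0.03, 0], [0, 0, -0.065, 0], [-0.01, -0.002, -0.095, -1], [-0.04, -0.007, -0.097, -5], [-0.085, -0.014, -0.097, -11], [-0.13, -0.021, -0.097, -17], [-0.175, -0.029, -0.097, -23], [-0.22, -0.036, -0.097, -29], [-0.265, -0.044, -0.097, -35], [-0.31, -0.051, -0.097, -41], [-0.355, -0.058, -0.097, -47], [-0.4, -0.066, -0.097, -53], [-0.445, -0.073, -0.097, -59], [-0.49, -0.081, -0.097, -65], [-0.53, -0.087, -0.097, -70], [-0.555, -0.091, -0.097, -73], [-0.5657, -0.0931, -0.097, -74.6], [-0.5657, -0.0931, -0.097, -74.6], [-0.5657, -0.0931, -0.097, -74.6], [-0.5657, -0.0931, -0.097, -74.6]]
  ]
}}

```text
t: 13.75
position: [496.4, 260.3, 99.6]
ee_rot: [[0.975, -0.222, 0.008], [-0.222, -0.975, -0.002], [0.008, 0.0, -1.0]]
wrist_force: [1.7, -0.7, 0.4]
width: 49.5
```

Run:
```python
from h import *
grab('top','top4');grab('scene','sc4')
a=cv2.imread('pics/top4.png'); b=cv2.imread('pics/sc4.png')
cv2.imwrite('pics/c4.png',np.hstack([cv2.resize(a[190:290,150:280],(400,308)),cv2.resize(b[180:335,150:350],(397,308))]))
plan([(496.8,261.8,40,-12.7),(496.8,261.8,19,-12.7)])
```

```text
t 13.85 p [496.7 260.5  99.7] yaw -12.81 F [-0.1  0.4 -0.3] w 49.1 q [ 0.36  0.44  1.73 -0.01  0.96  0.59]
(496.8, 261.8, 40, -12.7) -> [-0.0007 -0.0013  0.0597] turn -0.1
(496.8, 261.8, 19, -12.7) -> [-0.0008 -0.0013  0.0807] turn -0.1
```

View pics/c4.png

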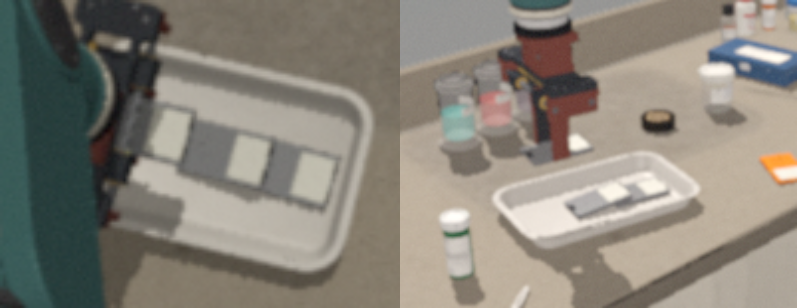

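Emit:
{"method": "send_rows", "body": {
  "increments": [
    [[-0.001, -0.0013, 0.03, 0], [-0.001, -0.0013, 0.055, 0], [-0.001, -0.0013, 0.07, 0], [-0.001, -0.0013, 0.078, 0], [-0.001, -0.0013, 0.081, 0], [-0.001, -0.0013, 0.081, 0], [-0.001, -0.0013, 0.081, 0]]
  ]
}}

```text
t: 14.55
position: [497.3, 262.0, 19.5]
ee_rot: [[0.975, -0.222, 0.009], [-0.222, -0.975, -0.001], [0.009, -0.001, -1.0]]
wrist_force: [0.3, 0.3, -0.3]
width: 49.1
```

Emit:
{"method": "send_rows", "body": {
  "increments": [
    [[0, 0, 0.0005, 0], [0, 0, 0.0015, 0], [0, 0, 0.0025, 0], [0, 0, 0.003, 0], [0, 0, 0.003, 0]]
  ]
}}

```text
t: 15.05
position: [497.2, 261.9, 16.4]
ee_rot: [[0.975, -0.222, 0.009], [-0.222, -0.975, -0.001], [0.009, -0.001, -1.0]]
wrist_force: [-0.8, -0.0, -1.1]
width: 49.3
```

Emit:
{"method": "send_rows", "body": {
  "increments": [
    [[0, 0, 0.0005, 0], [0, 0, 0.001, 0], [0, 0, 0.0015, 0], [0, 0, 0.0015, 0]]
  ]
}}

```text
t: 15.45
position: [497.2, 261.9, 14.8]
ee_rot: [[0.975, -0.222, 0.009], [-0.222, -0.975, -0.001], [0.009, -0.001, -1.0]]
wrist_force: [0.4, -0.4, -0.4]
width: 49.6
```

Emit:
{"method": "send_rows", "body": {
  "increments": [
    [[0, 0, 0.0005, 0], [0, 0, 0.001, 0], [0, 0, 0.0015, 0], [0, 0, 0.0015, 0]]
  ]
}}

```text
t: 15.85
position: [497.2, 262.0, 13.4]
ee_rot: [[0.975, -0.222, 0.009], [-0.222, -0.975, -0.001], [0.009, -0.001, -1.0]]
wrist_force: [-0.5, 0.8, 2.9]
width: 49.7
```

Contact, with about 3 N on the wrist. Releasing now.

Emit:
{"method": "send_rows", "body": {
  "increments": [
    [[0, 0, 0, 0], [0, 0, 0, 0], [0, 0, 0, 0], [0, 0, 0, 0], [0, 0, 0, 0], [0, 0, 0, 0]]
  ],
  "gripper": 0.2
}}

```text
t: 16.45
position: [497.2, 262.0, 13.4]
ee_rot: [[0.975, -0.222, 0.009], [-0.222, -0.975, -0.001], [0.009, -0.001, -1.0]]
wrist_force: [-0.3, 0.5, 0.3]
width: 70.3
```

Emit:
{"method": "send_rows", "body": {
  "increments": [
    [[0, 0, -0.02, 0], [0, 0, -0.05, 0], [0, 0, -0.1, 0], [0, 0, -0.14, 0], [0, 0.04, -0.15, 0], [0, 0.085, -0.15, 0], [0, 0.13, -0.15, 0], [0, 0.175, -0.15, 0], [0, 0.22, -0.15, 0], [0, 0.265, -0.15, 0], [0, 0.31, -0.15, 0], [0, 0.35, -0.15, 0], [0, 0.38, -0.15, 0], [0, 0.4, -0.15, 0], [0, 0.4, -0.15, 0]]
  ]
}}

```text
t: 17.95
position: [406.9, -130.0, 163.3]
ee_rot: [[0.974, -0.225, 0.01], [-0.225, -0.974, -0.002], [0.01, -0.0, -1.0]]
wrist_force: [0.6, 0.5, -1.0]
width: 70.7
```

Run:
```python
from h import *
grab('top','top5');grab('scene','sc5')
im=cv2.imread('pics/top5.png'); cv2.imwrite('pics/t5c.png',cv2.resize(im[200:285,165:278],(791,595),interpolation=cv2.INTER_CUBIC))
im=cv2.imread('pics/sc5.png'); cv2.imwrite('pics/s5c.png',cv2.resize(im[215:335,180:340],(800,600),interpolation=cv2.INTER_CUBIC))
plan([])
```

```text
t 18.05 p [ 406.9 -127.7  163.1] yaw -12.92 F [-0.  -0.  -0.6] w 70.1 q [-0.47  0.18  1.95  0.    1.01 -0.25]
```

View pics/t5c.png

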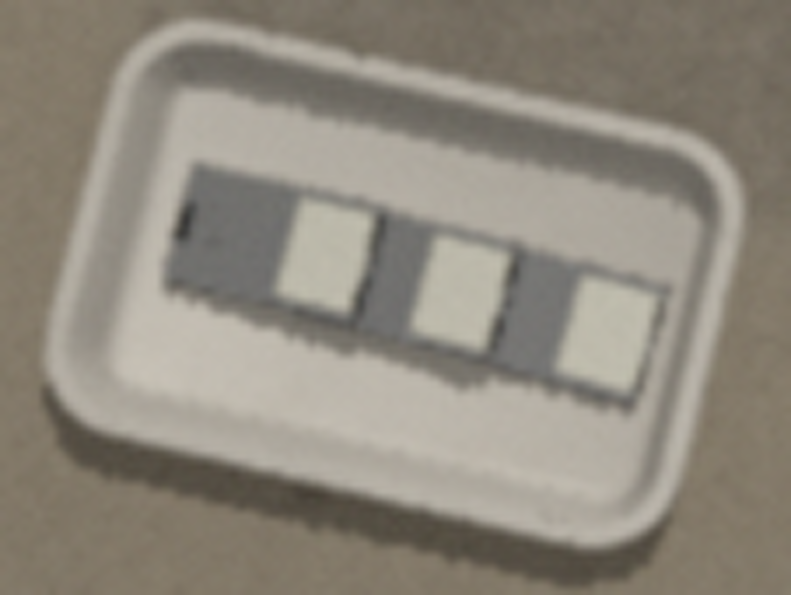

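View pics/s5c.png

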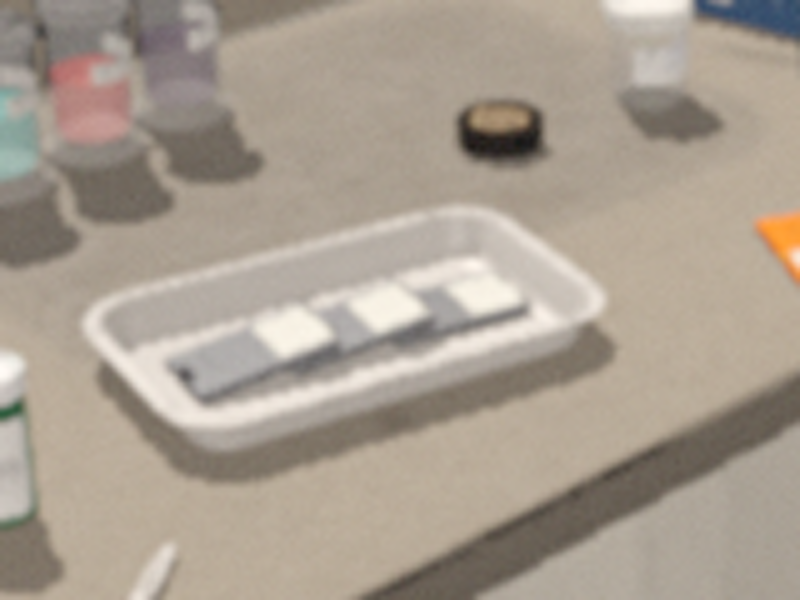

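Run:
```python
from h import *
np.set_printoptions(precision=1,suppress=True)
def f(x,y,z): return px2w('top',165+(x+.5)/7-.5,200+(y+.5)/7-.5,z)
d=np.load('pics/top5.npz');im=d['im'].astype(int);H=cloud('top',d['d'])
# label centroids by brightness+low-sat inside gray; use 7x crop readings
for n,q,z in (('F',[(582,272),(668,290),(637,392),(555,368)],9),('A',[(437,234),(515,248),(490,354),(411,335)],16.7),('B',[(303,196),(379,212),(352,316),(274,297)],17)):
    P=np.array([f(x,y,z) for x,y in q]).mean(0); u,v=w2px('top',P).round().astype(int)
    print(n,P,'depth h',np.median(H[v-2:v+3,u-2:u+3,2]))
    globals()[n]=P
a=np.radians(77);y=np.array([np.cos(a),np.sin(a),0]);x=np.array([y[1],-y[0],0])
print('A-F',(A-F)@y,(A-F)@x,'B-A',(B-A)@y,(B-A)@x)
Q=np.array([f(379,212,18),f(352,316,18),f(168,290,9),f(196,163,9)]);Q2=np.array([f(520,245,16),f(490,360,16),f(300,322,9.),f(328,200,9.)])
e=Q.mean(0)-Q2.mean(0);print('B-A corners',e@y,e@x)
F0=np.load('pics/top0.npz')['im'][235:260,240:262].astype(int);print('first region diff',np.abs(F0-im[235:260,240:262]).mean(),np.abs(np.load('pics/top0.npz')['im'].astype(int)-im)[280:290,130:150].mean())
w=np.load('pics/top0.npz')['im'].astype(int); D=(np.abs(w-im).max(2)>40).astype(np.uint8)*255
cv2.imwrite('pics/diff5.png',np.hstack([cv2.resize(d['im'],(400,300)),cv2.resize(cv2.merge([D]*3),(400,300))]))
```

```text
F [465.1 119.5   9. ] depth h 10.03419188198369
A [478.5 178.   16.7] depth h 16.56596813636759
B [492.6 233.3  17. ] depth h 16.99561292277049
A-F 59.99879002686971 -0.03569556650589334 B-A 57.05421444597693 1.2699674669730037
B-A corners 56.817156181506775 0.8962192257296007
first region diff 6.753939393939394 6.05
```

View pics/diff5.png

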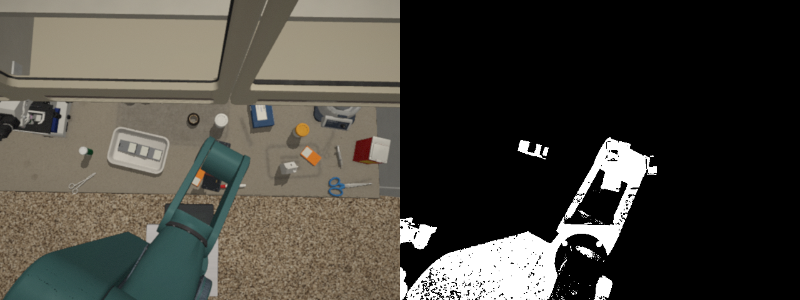

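Mailer spacings are 60 and 57 mm, side offsets about 1 mm, and label heights match the expected tilt. The first mailer and every bystander in view show no change, so I'm handing in.

```bash
python3 -c "
from station import workorder; print(workorder.finish_job())"
```

```text
the job is handed in; nothing more can be done
None
```

Both loose grey mailers now lie in the tray as a shingled row after the first one, labels up and at the same (−y) end. I handed the job in at about 18 s; no verdict is reported.

My last checks, made from the top camera:

| Check | Measured | Limit |
|---|---|---|
| First mailer to second, along the row | about 60 mm | 45–71 mm |
| Second mailer to third, along the row | about 57 mm | 45–71 mm |
| Sideways offset of each added mailer | about 1 mm | 12 mm |
| Label-top heights of the two added mailers | 16.6 and 17.0 mm above the worktop | none for the label top; 16.7 and 17 mm expected for this tilt |

- **First mailer:** it showed no visible shift against the starting picture.
- **Bystanders:** those in view had not moved in that picture. The arm hid part of the worktop around the marker and one orange look-alike, so I could not fully check that area. The tool was only ever high above them.
- **Forces:** the readings after each move never passed about 4 N, and the gripper was clear of everything at the end.
- **Measurement error:** corner readings gave mailer lengths of 81–84 mm against the true 84 mm, so positions are good to about 2–3 mm, well inside the limits.

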